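Clamp the carving blank under the ratchet hold-down

ROBOT

A 6-joint arm with a two-finger parallel gripper is mounted at the origin on the work surface. World frame = base frame: x ahead of the robot, y to its left, z up, the work surface at z = 0. Lengths are in m, angles in rad, forces in N, time in s.
With the tool pointing down it reaches from about 0.375 to 0.75 m from the base axis. Payload 9 kg.
Tool frame: the origin (TCP) lies midway between the tips of the shut fingers; the grasp point (between the pads) lies 19 mm behind it; z points along the fingers, y is the line along which they close (so a half turn about z gives the same grasp; the last joint's range is limited). The gripper opens to 85 mm and grips with 20 to 120 N. Pads are 22 mm wide; open, the fingers measure 114 mm over their backs; the gripper's body (76 mm by 85 mm) begins 54 mm behind the grasp point. The pads swing forward as they close: fully open they stand 13 mm farther back than shut.
Start: joints at [0.949, 0.104, 0.097, 1.564, 0, 1.353], TCP at [0.236, 0.552, 0.231] pointing down, gripper open.
Joint ranges: [-2.99, 2.99], [-0.84, 1.86], [-1.1, 1.16], [-1.84, 2.11], [-1.51, 1.56], [-3.14, 3.14]. Speed limits (rad/s): [2.22, 2.22, 2.57, 3.14, 3.14, 3.14].

INTERFACE

Orientations are given as a 3x3 rotation matrix whose columns are the frame's x, y, z axes.
In Python, from station import * gives the robot as it stands.
- The arm moves only by the tool drive_tool, never from a script. Its argument "commands" is a list of rows, each a list of 3 entries, a list of its own where there are three numbers: the shift along the tool's x, y, z in cm, then the turn, a rotation vector about the tool's x, y, z in rad, then the opening, from 0 (shut) to 1 (fully open). In form: [[[tx, ty, tz], [wx, wy, wz], grip], ...]. A call has 1 to 5 rows; each row shifts and turns the commanded pose from where the row before left it, along the tool's axes as they then stand; what a row does not reach is not made up. A row lasts 1/8 s, in which the tool goes at most 62.5 mm and 10.7 degrees, less where a joint would pass 70% of its speed; a pose out of reach is approached as far as the arm can. A call with a gripper value outside its range is refused whole. The fingers move at their own pace and stop on an object; "grip_force" is the grip in N (left out, the last holds). Time passes only in rows, so rows that do not move let the fingers close. It gives the time, the measured TCP pose, the force, the opening and the grip force at its end, in the units of the state.
- observe(): the state, without advancing time (a new reading comes with each control period).
- get_image(name): name is "scene" or "top"; returns a dict with "pixels" (400x640x3 uint8, red, green, blue), "fov_y" (degrees; the focal length in pixels is half the picture's height over the tangent of half this angle, whatever the lens; pixels are square), "cx", "cy" (the principal point, pixels), "D" ([k1, k2, p1, p2, k3] as OpenCV has them; the pictures are not rectified), "R" (3x3) and "t" (3): a world point X has camera coordinates R X + t. Camera axes: x right, y down, z forward; pixel columns grow to the right and rows downward; lengths in m; the calibration is good to about 2 mm. A picture is of the moment at which its call begins. There is no depth.
- job_done(): hands the job in; it is judged then, once.
The state is a dict: "time_s": time; "q": joint angles; "joint_velocities": joint speeds; "joint_efforts": joint torques, N m; "tool_pos": TCP position; "tcp_rot": TCP orientation; "wrist_force": force on the tool from outside, world axes, zero at the start; "wrist_torque": the same for the moment, N m; "width": finger opening in m; "finger_force": force on a finger pad.
Only numpy, scipy, OpenCV 4.12 (cv2) and the standard library are available. Lean on these libraries where they do the work, as an engineer would, in place of code of your own. Each camera call takes 0.05 s, during which the arm holds its last target. There are 200 camera calls.

TASK

Clamp the wooden carving blank in the ratchet hold-down: raise the hold-down by its top knob, click by click, until its foot will clear the blank, and leave it standing on its pawl; then lay the blank flat on the base under the foot, square and centred, with its end pushed right up against the backstop. Finally lift the pawl by its tail and let the hold-down down gently, without denting the soft wood, until the foot rests on the blank with its weight; let go, and leave the other things on the bench where they are.

Things in the scene. Friction and masses are not known exactly. Their poses are not given: they have to be found in the camera images.
- stand: Ratchet hold-down, fixed to the bench. Origin: underside of its base, on the axis of the upright post; x points from the blank's seat through the post to the pawl's tail (roughly away from the robot), z up. Base plate 240 x 110 x 10 mm, x -150 to +90 mm. Post 24 x 40 mm, 172 mm high, with sawteeth at 10 mm pitch on its +x face.
- seat (a point): Middle of the foot of the backstop's face, on top of the base plate (10 mm above the bench, 32 mm from the post axis); axes as the stand's. The backstop is 70 mm wide, 30 mm high. The blank's end belongs against this face, so its middle then lies at x = -70 mm in this frame.
- rail: Sliding rail: two aluminium bars round the post, cross-head with wooden knob, arm with rubber foot. Slides straight up, 62 mm between stops; its origin coincides with the stand's when right down. About 0.85 kg (8 N, +-15%). A sprung pawl catches it every 10 mm: let go, it sinks up to 10 mm to the tooth below and cannot be pushed down. Starts 0 to 15 mm up. Raising it takes 9 to 18 N.
- rail_arm (a point): On the rail, at the underside of its arm over the seat, 59 mm above the bench with the rail right down, 38 mm from the backstop's face. The foot (32 mm disc) hangs below it on a threaded stem: its underside is 31 mm below this point, +-14 mm. That setting differs every time and is not reported: the height where it meets the wood must be felt or seen. The arm ends 18 mm further out.
- rail_knob (a point): Centre of the top face of the rail's wooden knob: upright cylinder of 26 mm diameter, 42 mm tall, standing on the 40 x 72 mm cross-head. 240 mm above the bench with the rail right down; moves with the rail. Grip it from above to raise the rail.
- pawl_tail (a point): Centre of the grip at the end of the pawl's tail: round-ended steel bar, 14 mm diameter, 24 mm long along the stand's y, 88 mm from the post axis, beyond it from the seat, 175 mm above the bench with the rail right down; rides with the rail. Pinch it by its ends (fingers closing along the stand's y) and lift: by about 3 mm (3 to 6 N) the nose leaves the teeth, at 4 mm the pawl meets its stop.
- pawl_pin (a point): Pin on the rail about which the pawl turns (along the stand's y), 60 mm nearer the post than the tail and 15 mm lower. With the tail lifted to its stop the rail hangs on it with all its weight, so lowering the hand lowers the rail. Once the foot is on the wood that load leaves the hand, and a spring swings the pawl back as the tail sinks or is let go. Let go too early, the rail drops to the next tooth.
- blank: The carving blank to be held: plain pale wood block 140 x 50 x 48 mm (long axis x), 0.2 kg, lying flat left or right of the stand. Origin: centre of its underside.
- carving: a small half-finished carved seal of darker wood, about 115 x 50 x 60 mm, with flat base; a bystander, lies in the place across from the blank's
- file: flat file with turned wooden handle, 280 mm long; bystander
- knife: carving knife with turned wooden handle, 210 mm long; bystander
- sanding_block: cork sanding block 85 x 55 x 32 mm (much shorter than the blank); bystander
- mug: pottery mug, 92 mm tall; bystander
- oil: small oil bottle, 130 mm tall; bystander
- grinder: hand-held rotary grinder, 220 mm long, lying; bystander

How it is judged:
By the outcome, as a careful person would: the job done as asked, in the order asked, and still so for the second after the job is handed in, with the robot touching nothing.
It also fails if it takes over 72 s, if anything falls off the work surface, if the arm or the gripper's body presses on something with over 40 N, if the wrist force passes 120 N, or if a joint passes its speed limit or range.

## Working session

There is one attempt and no reset: what is moved stays moved. The work goes in short steps, Python scripts to look and compute and a tool call to move; the robot and the scene stay as the last step left them, time stands still between calls to the robot, and variables do not carry over. Pictures are saved under pics/ and viewed, at most 10 in all, crops included, and the job is handed in when it is done.

Besides the shell and the picture viewer there is one more tool, called after "Emit:" as a command line: name --argument value ..., lists and objects as JSON in quotes. drive_tool: Moves the arm, as the interface text tells. Its arguments: {"type":"object","properties":{"commands":{"type":"array","items":{"type":"array"}},"grip_force":{"type":"number"}},"required":["commands"]}

```bash
mkdir -p pics; cat > h.py <<'E'
from station import *
import numpy as np, cv2
def cam(n):
    im=get_image(n); h=im["pixels"].shape[0]
    f=h/2/np.tan(np.radians(im["fov_y"])/2)
    im["K"]=np.array([[f,0,im["cx"]],[0,f,im["cy"]],[0,0,1.]])
    for k in("D","R","t"): im[k]=np.array(im[k],float)
    return im
def ray(im,uv):
    p=cv2.undistortPoints(np.array(uv,float).reshape(-1,1,2),im["K"],im["D"]).reshape(-1,2)
    d=np.c_[p,np.ones(len(p))]@im["R"]
    return -im["R"].T@im["t"],d
def plane(im,uv,z):
    c,d=ray(im,uv); return c+d*((z-c[2])/d[:,2])[:,None]
def tri(a,ua,b,ub):
    c1,d1=ray(a,ua);c2,d2=ray(b,ub);out=[]
    for x,y in zip(d1,d2):
        s=np.linalg.lstsq(np.c_[x,-y],c2-c1,rcond=None)[0]
        p,q=c1+s[0]*x,c2+s[1]*y; out.append(np.r_[(p+q)/2,np.linalg.norm(p-q)])
    return np.array(out)
def proj(im,X):
    return cv2.projectPoints(np.array(X,float).reshape(-1,1,3),cv2.Rodrigues(im["R"])[0],im["t"],im["K"],im["D"])[0].reshape(-1,2)
def save(im,n,crop=None,s=1):
    p=im["pixels"][:,:,::-1]
    if crop: x0,y0,x1,y1=crop;p=p[y0:y1,x0:x1]
    cv2.imwrite("pics/"+n,cv2.resize(p,None,fx=s,fy=s,interpolation=cv2.INTER_CUBIC))
E
python3 - <<'E'
from h import *
for n in("scene","top"):
    c=cam(n); save(c,n+"0.png",s=1.25); print(n,-c["R"].T@c["t"],c["R"][2],c["fov_y"])
o=observe(); print(o["time_s"],o["tool_pos"],o["tcp_rot"],o["wrist_force"],o["width"])
E
```

```text
scene [1.68527175 0.35454558 0.91458886] [-0.78596691 -0.27375623 -0.55435868] 46.23663449795103
top [ 0.46305535 -0.01927281  1.43722599] [ 0.10944846  0.00208706 -0.99399028] 48.02763160724252
0.1 [0.23554477 0.5514977  0.23057477] [[-9.19564794e-01  3.92937699e-01 -7.45132830e-04]
 [ 3.92938292e-01  9.19564317e-01 -9.82960069e-04]
 [ 2.98955494e-04 -1.19668669e-03 -9.99999239e-01]] [ 0.22589766 -0.03166302  0.2821602 ] 0.08564711466272343
```

View pics/scene0.png

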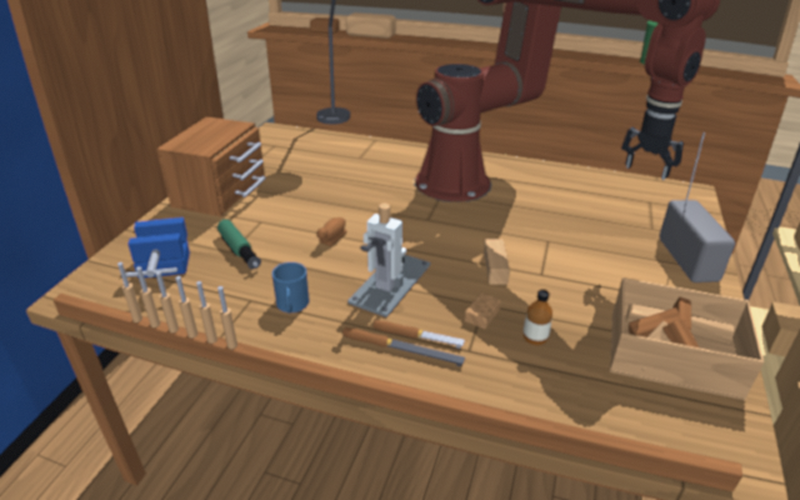

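View pics/top0.png

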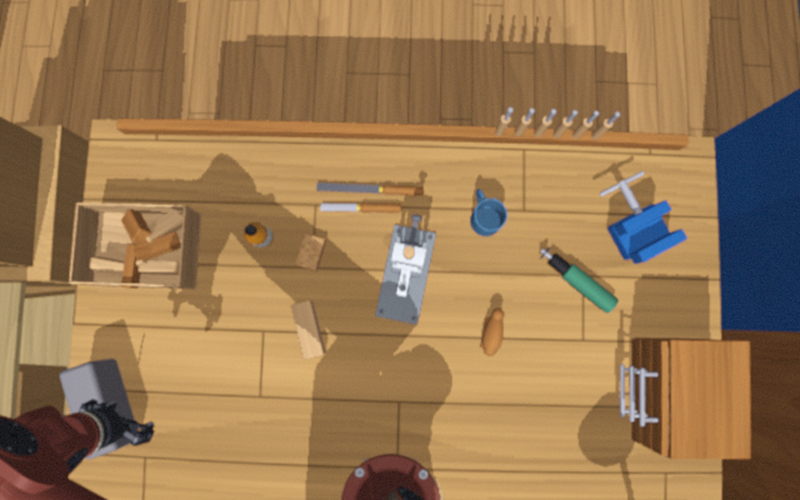

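The scene shows the stand at top (407,270), the blank left of it at top (308,330), and the carving on the right at (493,332). These positions are in 800-wide pixels. I'll zoom in for corners.

```bash
python3 - <<'E'
from h import *
save(cam("top"),"top1.png",(225,165,355,295),4.6)
save(cam("scene"),"scene1.png",(270,150,430,260),5)
E
```

```text
(no output)
```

View pics/top1.png

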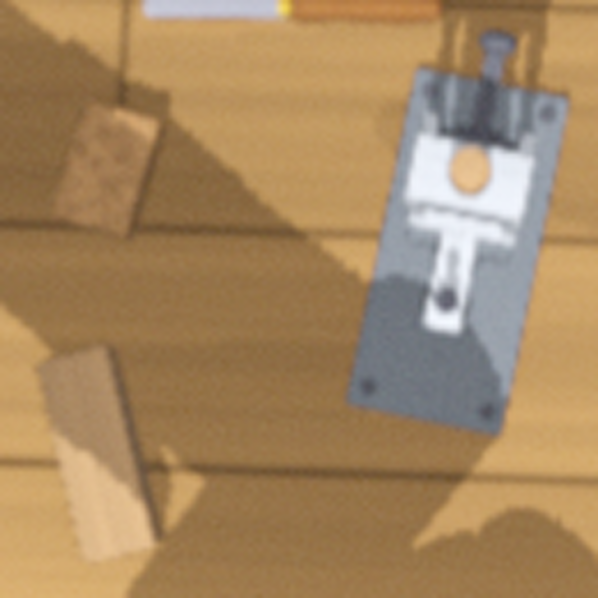

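View pics/scene1.png

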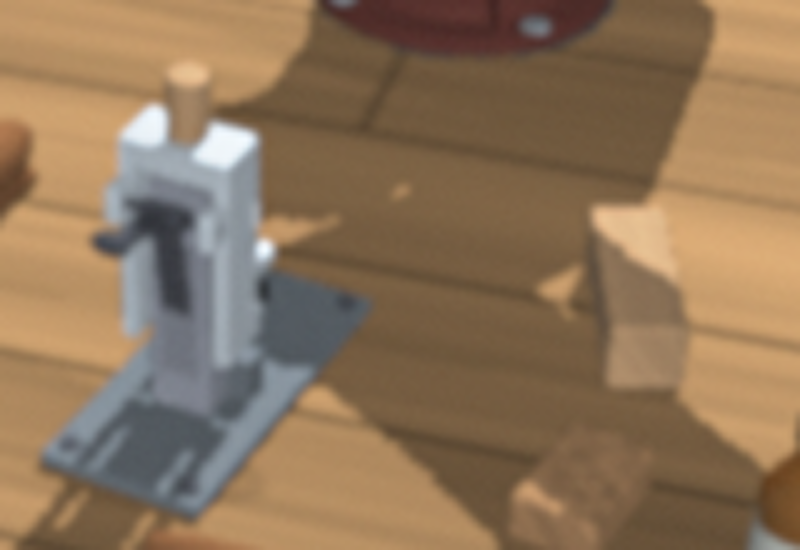

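Top crop: the base plate corners are (417,65), (568,95), (499,434) and (347,403). The blank's top face spans (38,367) to about (152,545), the knob top is at about (470,160) and the tail at (498,45). Scene crop: knob top (189,73), tail (112,240), blank top corners (590,207), (662,205), (688,322) and (608,325).

```bash
cat > m1.py <<'E'
from h import *
np.set_printoptions(precision=4,suppress=True)
t=cam("top");s=cam("scene")
T=lambda p:(np.array(p,float)+.5)/4.6+[225,165]-.5
S=lambda p:(np.array(p,float)+.5)/5+[270,150]-.5
P=plane(t,T([(417,65),(568,95),(499,434),(347,403)]),.01)
print(P, np.linalg.norm(np.diff(P,axis=0,append=P[:1]),axis=1))
ex=(P[0]+P[1]-P[2]-P[3])[:2];ex/=np.linalg.norm(ex)
ey=np.array([-ex[1],ex[0]]); c=P.mean(0)[:2]; o=c+.03*ex
print("yaw",np.arctan2(ex[1],ex[0]),"stand",o)
Q=plane(s,S([(45,463),(195,517),(370,300)]),.01);print("scene base",Q,[ (ex@(q[:2]-o),ey@(q[:2]-o)) for q in Q])
k=tri(t,T([(470,158),(498,45)]),s,S([(189,73),(112,240)]));print("knob,tail",k,[(ex@(q[:2]-o),ey@(q[:2]-o)) for q in k])
B=plane(t,T([(38,367),(105,346),(152,545),(88,562)]),.048);print(B,np.linalg.norm(np.diff(B,axis=0,append=B[:1]),axis=1),B.mean(0))
B2=plane(s,S([(608,325),(688,322),(662,205),(590,207)]),.048);print(B2,np.linalg.norm(np.diff(B2,axis=0,append=B2[:1]),axis=1),B2.mean(0))
# red: light mask hue check
for b in(B,):
  e=(b[0]+b[1]-b[2]-b[3]);print("blank yaw",np.arctan2(e[1],e[0]))
E
python3 m1.py
```

```text
[[ 0.7043  0.0097  0.01  ]
 [ 0.6862 -0.0965  0.01  ]
 [ 0.4495 -0.0546  0.01  ]
 [ 0.4676  0.0506  0.01  ]] [0.1077 0.2404 0.1067 0.2402]
yaw -0.17307834395024926 stand [ 0.6065 -0.0279]
scene base [[ 0.6933 -0.0894  0.01  ]
 [ 0.7109  0.0118  0.01  ]
 [ 0.4711  0.0509  0.01  ]] [(np.float64(0.0961427498614485), np.float64(-0.045673997945769464)), (np.float64(0.09603633082978771), np.float64(0.05706165999045366)), (np.float64(-0.14690638126775968), np.float64(0.05431554559659119))]
knob,tail [[ 0.6101 -0.0262  0.246   0.003 ]
 [ 0.6895 -0.0431  0.1798  0.0005]] [(np.float64(0.0033280066267807576), np.float64(0.0023147666696015225)), (np.float64(0.08443850860252042), np.float64(-0.0007337327403478297))]
[[0.4851 0.2574 0.048 ]
 [0.5006 0.2128 0.048 ]
 [0.3692 0.1755 0.048 ]
 [0.3565 0.2179 0.048 ]] [0.0472 0.1366 0.0442 0.1345] [0.4279 0.2159 0.048 ]
[[0.5012 0.2113 0.048 ]
 [0.4824 0.2583 0.048 ]
 [0.3562 0.2207 0.048 ]
 [0.3738 0.1752 0.048 ]] [0.0506 0.1317 0.0488 0.1324] [0.4284 0.2164 0.048 ]
blank yaw 0.2875599836074732
```

Stand at about (0.608, -0.027), yaw -0.173. The blank is at about (0.428, 0.216), yaw +0.285. I'll rise, turn to the stand's yaw, and go above the knob.

Emit:
drive_tool --commands '[[[0,0,-4],[0,0,-0.116],1],[[0,0,-4],[0,0,-0.115],1],[[-4.2,-4.6,0],[0,0,0],1],[[-4.2,-4.6,0],[0,0,0],1],[[-4.2,-4.6,0],[0,0,0],1]]' --grip_force 60

```text
time_s: 0.92
tool_pos: [0.3368, 0.3927, 0.3113]
tcp_rot: [[-0.985, 0.171, 0.0], [0.171, 0.985, 0.0], [-0.0, 0.0, -1.0]]
wrist_force: [1.2, -0.1, 0.9]
width: 0.0855
finger_force: 0.0
```

Emit:
drive_tool --commands '[[[-4.2,-4.6,0],[0,0,0],1],[[-4.2,-4.6,0],[0,0,0],1],[[-4.2,-4.6,0],[0,0,0],1],[[-4.2,-4.6,0],[0,0,0],1],[[-4.2,-4.6,0],[0,0,0],1]]'

```text
time_s: 1.55
tool_pos: [0.5043, 0.1296, 0.3115]
tcp_rot: [[-0.985, 0.172, 0.001], [0.172, 0.985, 0.0], [-0.001, 0.0, -1.0]]
wrist_force: [0.7, 0.9, -0.4]
width: 0.0853
finger_force: 0.0
```

```bash
cat >> h.py <<'E'
np.set_printoptions(precision=4,suppress=True)
YAW=-0.173; EX=np.array([np.cos(YAW),np.sin(YAW)]); EY=np.array([-EX[1],EX[0]]); O=np.array([.608,-.027])
def st(x,y): return O+x*EX+y*EY
def togo(p,z,yaw=YAW):   # tool y axis along yaw+90deg
    o=observe(); R=np.array(o["tcp_rot"]); c=np.array(o["tool_pos"])
    d=R.T@(np.r_[p,z]-c)*100
    y=np.array([-np.sin(yaw),np.cos(yaw),0]);x=np.cross(y,[0,0,-1.]);G=np.c_[x,y,[0,0,-1]]
    w=cv2.Rodrigues(R.T@G)[0].ravel()
    s=c[:2]-O
    print("t",round(o["time_s"],2),"tcp",c,"stand xy mm",EX@s*1e3,EY@s*1e3,"togo cm",d,"rot",w,"F",np.array(o["wrist_force"]),"w",o["width"])
E
python3 -c "
from h import *
togo(st(0,0),.30)"
```

```text
t 1.55 tcp [0.5043 0.1296 0.3115] stand xy mm -129.12646782986403 136.37945866624716 togo cm [-12.9104 -13.6397   1.1508] rot [0.0003 0.0006 0.0001] F [ 0.7301  0.9262 -0.4237] w 0.08532618130313635
```

Emit:
drive_tool --commands '[[[-4.3,-4.55,0],[0,0,0],1],[[-4.3,-4.55,0],[0,0,0],1],[[-4.3,-4.55,0],[0,0,0],1],[[0,0,3],[0,0,0],1],[[0,0,3],[0,0,0],1]]'

```text
time_s: 2.17
tool_pos: [0.6074, -0.026, 0.2501]
tcp_rot: [[-0.985, 0.173, -0.0], [0.173, 0.985, 0.0], [0.0, 0.0, -1.0]]
wrist_force: [-0.5, -0.2, 0.2]
width: 0.0857
finger_force: 0.0
```

Emit:
drive_tool --commands '[[[0,0,3],[0,0,0],0.9],[[0,0,0.5],[0,0,0],0.5],[[0,0,0],[0,0,0],0.2],[[0,0,0],[0,0,0],0.1],[[0,0,0],[0,0,0],0.1]]'

```text
time_s: 2.8
tool_pos: [0.6072, -0.0266, 0.2183]
tcp_rot: [[-0.985, 0.173, 0.002], [0.173, 0.985, -0.004], [-0.002, -0.003, -1.0]]
wrist_force: [-3.9, -7.5, 3.5]
width: 0.0242
finger_force: 58.8
```

```bash
python3 -c "
from h import *
togo(st(0,0),.215)"
```

```text
t 2.8 tcp [ 0.6072 -0.0266  0.2183] stand xy mm -0.8156384968282827 0.2392610377561411 togo cm [-0.0809 -0.0228  0.3322] rot [-0.0033  0.0021 -0.0009] F [-3.9066 -7.5243  3.4791] w 0.024167801016032806
```

Emit:
drive_tool --commands '[[[0.05,-0.1,-0.3],[0,0,0],0.1],[[0,0,-0.6],[0,0,0],0.1],[[0,0,-0.6],[0,0,0],0.1],[[0,0,-0.6],[0,0,0],0.1],[[0,0,-0.4],[0,0,0],0.1]]'

```text
time_s: 3.42
tool_pos: [0.6072, -0.0267, 0.2415]
tcp_rot: [[-0.985, 0.173, 0.001], [0.173, 0.985, -0.001], [-0.002, -0.001, -1.0]]
wrist_force: [6.3, -4.9, -12.6]
width: 0.0241
finger_force: 59.7
```

Emit:
drive_tool --commands '[[[0,0,-0.6],[0,0,0],0.1],[[0,0,-0.6],[0,0,0],0.1],[[0,0,-0.6],[0,0,0],0.1],[[0,0,-0.4],[0,0,0],0.1],[[0,0,0],[0,0,0],0.1]]'

```text
time_s: 4.05
tool_pos: [0.6072, -0.0267, 0.2638]
tcp_rot: [[-0.985, 0.173, 0.002], [0.173, 0.985, -0.001], [-0.002, -0.001, -1.0]]
wrist_force: [4.2, -3.5, -7.4]
width: 0.0243
finger_force: 60.0
```

```bash
python3 -c "
from h import *
togo(st(0,0),.265)
save(cam('scene'),'scene2.png',(270,130,430,240),5)"
```

```text
t 4.05 tcp [ 0.6072 -0.0267  0.2638] stand xy mm -0.8841036732701866 0.18550984607763005 togo cm [-0.0887 -0.0186 -0.1243] rot [-0.001   0.0019 -0.0004] F [ 4.1963 -3.5236 -7.41  ] w 0.024332630971324876
```

View pics/scene2.png

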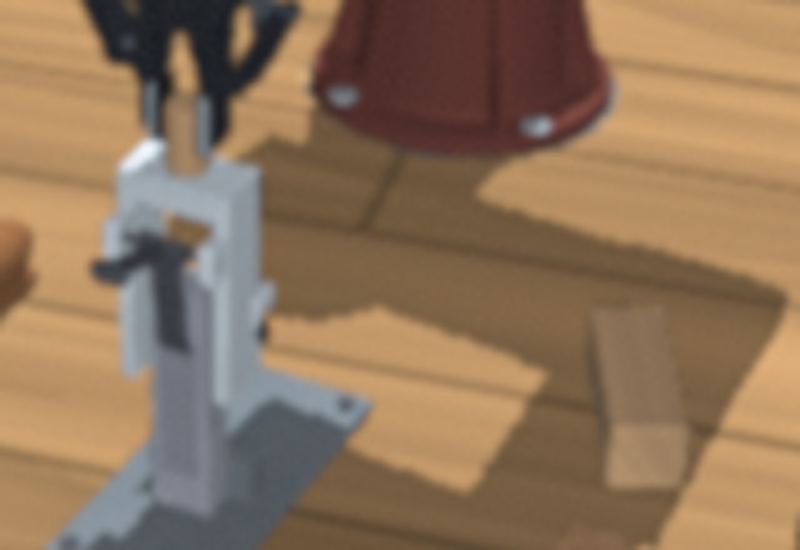

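The rail is up about 45 mm from the start, held in the fingers, with the tail at scene crop (105,268). I'll creep up further while watching the force.

Emit:
drive_tool --commands '[[[0,0,-0.3],[0,0,0],0.1],[[0,0,-0.2],[0,0,0],0.1],[[0,0,0],[0,0,0],0.1]]'

```text
time_s: 4.47
tool_pos: [0.6072, -0.0267, 0.2688]
tcp_rot: [[-0.985, 0.172, 0.002], [0.172, 0.985, -0.001], [-0.002, -0.001, -1.0]]
wrist_force: [4.8, -3.8, -7.2]
width: 0.0243
finger_force: 60.0
```

Emit:
drive_tool --commands '[[[0,0,-0.2],[0,0,0],0.1],[[0,0,0],[0,0,0],0.1]]'

```text
time_s: 4.72
tool_pos: [0.6072, -0.0267, 0.2708]
tcp_rot: [[-0.985, 0.173, 0.002], [0.173, 0.985, -0.001], [-0.002, -0.001, -1.0]]
wrist_force: [5.0, -4.4, -7.7]
width: 0.0241
finger_force: 60.0
```

Emit:
drive_tool --commands '[[[0,0,-0.2],[0,0,0],0.1],[[0,0,0],[0,0,0],0.1]]'

```text
time_s: 4.97
tool_pos: [0.6072, -0.0267, 0.2727]
tcp_rot: [[-0.985, 0.173, 0.002], [0.173, 0.985, -0.001], [-0.002, -0.001, -1.0]]
wrist_force: [4.7, -4.8, -7.5]
width: 0.0244
finger_force: 60.0
```

Emit:
drive_tool --commands '[[[0,0,0.2],[0,0,0],0.1],[[0,0,0.2],[0,0,0],0.1],[[0,0,0],[0,0,0],0.1]]'

```text
time_s: 5.35
tool_pos: [0.6072, -0.0267, 0.2687]
tcp_rot: [[-0.985, 0.173, 0.002], [0.173, 0.985, -0.001], [-0.002, -0.001, -1.0]]
wrist_force: [4.5, -5.0, -8.5]
width: 0.0241
finger_force: 60.1
```

Emit:
drive_tool --commands '[[[0,0,0.2],[0,0,0],0.1],[[0,0,0],[0,0,0],0.1]]'

```text
time_s: 5.6
tool_pos: [0.6072, -0.0267, 0.2683]
tcp_rot: [[-0.985, 0.172, 0.003], [0.172, 0.985, -0.002], [-0.004, -0.001, -1.0]]
wrist_force: [2.1, -5.1, 4.0]
width: 0.0239
finger_force: 61.6
```

Emit:
drive_tool --commands '[[[0,0,0.2],[0,0,0],0.1],[[0,0,0],[0,0,0],0.1]]'

```text
time_s: 5.85
tool_pos: [0.6073, -0.0267, 0.268]
tcp_rot: [[-0.985, 0.172, 0.005], [0.172, 0.985, -0.002], [-0.006, -0.002, -1.0]]
wrist_force: [-1.6, -3.9, 13.8]
width: 0.024
finger_force: 62.7
```

Resting on its pawl. I'll open and rise clear.

Emit:
drive_tool --commands '[[[0,0,-0.2],[0,0,0],0.1],[[0,0,0],[0,0,0],0.9],[[0,0,0],[0,0,0],0.9],[[0,0,-4],[0,0,0],0.9],[[0,0,-4],[0,0,0],0.9]]'

```text
time_s: 6.48
tool_pos: [0.6057, -0.0254, 0.3469]
tcp_rot: [[-0.985, 0.172, -0.001], [0.172, 0.985, 0.001], [0.001, 0.001, -1.0]]
wrist_force: [0.5, -0.1, 0.7]
width: 0.077
finger_force: 0.0
```

Emit:
drive_tool --commands '[[[4.5,4,0],[0,0,0],1],[[4.5,4,0],[0,0,0],1],[[4.5,4,0],[0,0,0],1],[[4.5,4,0],[0,0,0],1],[[0,0,0],[0,0,0],1]]'

```text
time_s: 7.1
tool_pos: [0.4542, 0.1656, 0.3474]
tcp_rot: [[-0.986, 0.167, 0.001], [0.167, 0.986, 0.001], [-0.001, 0.001, -1.0]]
wrist_force: [-0.6, -0.0, 0.2]
width: 0.0854
finger_force: 0.0
```

```bash
python3 - <<'E'
from h import *
b=np.array([.428,.2162]);yw=.285
g=b-.035*np.array([np.cos(yw),np.sin(yw)])
print(g);togo(g,.025,yw)
save(cam('scene'),'scene3.png',(310,140,410,240),6)
t=cam('top');save(t,'top3.png',(220,165,330,285),5)
E
```

```text
[0.3944 0.2064]
t 7.1 tcp [0.4542 0.1656 0.3474] stand xy mm -184.69413904792796 163.28931677679316 togo cm [ 6.6093  2.9752 32.2407] rot [ 0.001   0.0014 -0.453 ] F [-0.6377 -0.0484  0.2041] w 0.08535794617726898
```

View pics/scene3.png

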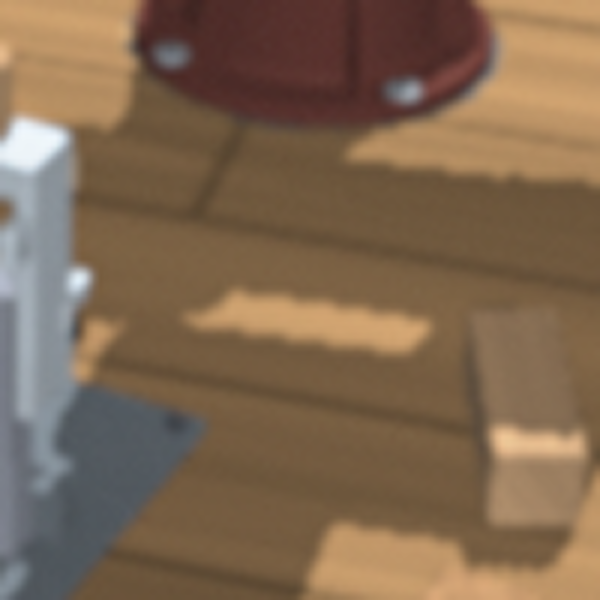

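View pics/top3.png

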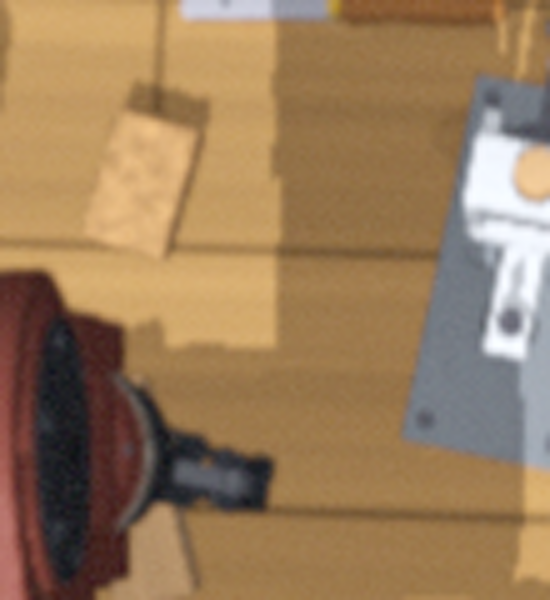

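Neither view shows anything moved; the blank's top spans scene3 (470,312) to (588,440). Now over the blank and down.

Emit:
drive_tool --commands '[[[3.3,1.5,2],[0,0,0],1],[[3.3,1.5,2],[0,0,-0.151],1],[[0,0,4],[0,0,-0.151],1],[[0,0,4],[0,0,-0.151],1],[[0,0,5],[0,0,0],1]]'

```text
time_s: 7.82
tool_pos: [0.3976, 0.2029, 0.1753]
tcp_rot: [[-0.961, -0.277, 0.001], [-0.277, 0.961, 0.0], [-0.001, -0.0, -1.0]]
wrist_force: [1.1, 0.7, -0.1]
width: 0.0853
finger_force: 0.0
```

Emit:
drive_tool --commands '[[[0,0,4],[0,0,0],1],[[0,0,3],[0,0,0],1],[[0,0,0],[0,0,0],1]]'

```text
time_s: 8.2
tool_pos: [0.3954, 0.2026, 0.1041]
tcp_rot: [[-0.961, -0.275, -0.005], [-0.275, 0.961, -0.001], [0.005, 0.001, -1.0]]
wrist_force: [-0.1, -0.7, 0.1]
width: 0.0853
finger_force: 0.0
```

```bash
python3 - <<'E'
from h import *
togo([.3944,.2064],.013,.285)
save(cam('scene'),'scene4.png',(350,110,450,210),6)
E
```

```text
t 8.2 tcp [0.3954 0.2026 0.1041] stand xy mm -248.90924499998198 189.54111879989435 togo cm [-0.0485  0.3932  9.1054] rot [ 0.0005 -0.0046 -0.0064] F [-0.1224 -0.699   0.0587] w 0.08534254173680692
```

View pics/scene4.png

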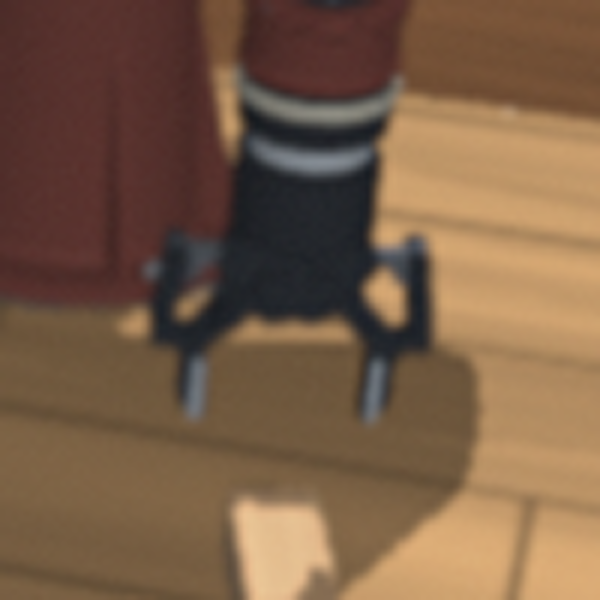

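Fingers at (195,400) and (372,400) straddle the blank's top, which starts at (240,500). I'll descend with the small correction and close.

Emit:
drive_tool --commands '[[[0,0.4,4],[0,0,0],1],[[0,0,4],[0,0,0],1],[[0,0,1],[0,0,0],0.75],[[0,0,0],[0,0,0],0.4],[[0,0,0],[0,0,0],0.4]]' --grip_force 40

```text
time_s: 8.88
tool_pos: [0.3969, 0.2077, 0.0183]
tcp_rot: [[-0.961, -0.276, 0.003], [-0.276, 0.961, 0.001], [-0.003, -0.0, -1.0]]
wrist_force: [0.6, 0.7, -1.6]
width: 0.0497
finger_force: 43.1
```

Emit:
drive_tool --commands '[[[0,0,0],[0,0,0],0.4],[[0,0,0],[0,0,0],0.4]]'

```text
time_s: 9.12
tool_pos: [0.3967, 0.2077, 0.018]
tcp_rot: [[-0.961, -0.276, 0.003], [-0.276, 0.961, 0.0], [-0.003, -0.0, -1.0]]
wrist_force: [-0.8, -0.7, 7.5]
width: 0.0495
finger_force: 44.2
```

```bash
python3 - <<'E'
from h import *
togo(st(-.032-.115-.035,.0),.0,YAW)
E
```

```text
t 9.12 tcp [0.3967 0.2077 0.018 ] stand xy mm -248.50553967472928 194.80525225955333 togo cm [  2.5534 -20.4254   1.8003] rot [0.0002 0.0026 0.4531] F [-0.8481 -0.7385  7.5464] w 0.04949175138235216
```

Gripped (49.5 mm). I'll lift, turn square to the stand, and carry to 60 mm short of the backstop.

Emit:
drive_tool --commands '[[[0,0,-2],[0,0,0],0.4],[[0,0,-2],[0,0,0.151],0.4],[[0,0,0],[0,0,0.151],0.4],[[0,0,0],[0,0,0.151],0.4],[[-1.3,-4.9,0],[0,0,0],0.4]]'

```text
time_s: 9.75
tool_pos: [0.3998, 0.1583, 0.0569]
tcp_rot: [[-0.985, 0.171, 0.001], [0.171, 0.985, 0.001], [-0.001, 0.001, -1.0]]
wrist_force: [1.6, -0.8, -2.1]
width: 0.0495
finger_force: 43.2
```

Emit:
drive_tool --commands '[[[-1.3,-4.9,0],[0,0,0],0.4],[[-1.3,-4.9,0],[0,0,0],0.4],[[-1.25,-4.8,0],[0,0,0],0.4],[[0,0,0],[0,0,0],0.4]]'

```text
time_s: 10.25
tool_pos: [0.4132, 0.0036, 0.0569]
tcp_rot: [[-0.984, 0.177, 0.001], [0.177, 0.984, -0.001], [-0.001, -0.001, -1.0]]
wrist_force: [-1.2, 1.3, -1.9]
width: 0.0495
finger_force: 43.4
```

```bash
python3 - <<'E'
from h import *
togo(st(-.197,.0),.031,YAW)
save(cam('top'),'top5.png',(255,165,355,285),5)
save(cam('scene'),'scene5.png',(300,130,400,230),6)
E
```

```text
t 10.25 tcp [0.4132 0.0036 0.0569] stand xy mm -197.12711273890434 -3.3709107061960673 togo cm [-0.0076  0.3388  2.5927] rot [-0.0007  0.0013 -0.0048] F [-1.1608  1.322  -1.8931] w 0.04946660438863606
```

View pics/top5.png

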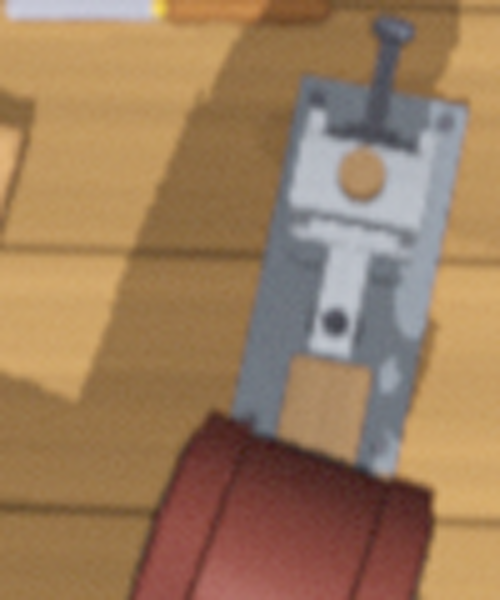

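Top5: the blank's end under the arm tip has corners (290,353) and (372,366), sides running to (275,432) and (357,462). The base corners are (303,75) and (468,103).

```bash
python3 - <<'E'
from h import *
t=cam("top")
T=lambda p:(np.array(p,float)+.5)/5+[255,165]-.5
def s(P): 
    d=P[:,:2]-O; return np.c_[d@EX,d@EY]*1e3
print("base",s(plane(t,T([(303,75),(468,103),(237,418),(392,470)]),.01)))
print("blank",s(plane(t,T([(290,353),(372,366),(275,432),(357,462)]),.087)))
print("knob",s(plane(t,T([(363,172)]),.292)),"tail",s(plane(t,T([(394,32)]),.234)),"arm",s(plane(t,T([(310,350),(353,357),(323,262),(366,268)]),.125)), "xhead",s(plane(t,T([(296,139),(290,205),(418,220),(436,133)]),.25)))
E
```

```text
base [[  85.7813   52.3517]
 [  89.2725  -55.2811]
 [-137.986    48.7636]
 [-150.3664  -53.9355]]
blank [[ -93.7987   21.9828]
 [ -91.543   -27.8461]
 [-141.9133   21.1858]
 [-149.5614  -30.5023]]
knob [[-2.8892 -1.8675]] tail [[82.8621 -2.2817]] arm [[-91.1509   9.7879]
 [-90.1066 -15.6344]
 [-39.1151  12.7459]
 [-37.5059 -12.662 ]] xhead [[ 12.493   37.2798]
 [-22.8491  33.2137]
 [-17.0269 -35.0854]
 [ 30.6916 -35.3019]]
```

Emit:
drive_tool --commands '[[[0,0.2,1.3],[0,0,0],0.4],[[0,0,1.3],[0,0,-0.004],0.4],[[-2.5,0,0],[0,0,0],0.4],[[-2.3,0,0],[0,0,0],0.4],[[0,0,0],[0,0,0],0.4]]'

```text
time_s: 11.02
tool_pos: [0.4606, 0.001, 0.0292]
tcp_rot: [[-0.986, 0.167, -0.001], [0.167, 0.986, 0.0], [0.001, 0.0, -1.0]]
wrist_force: [-1.2, 0.8, -1.8]
width: 0.0495
finger_force: 42.3
```

```bash
python3 - <<'E'
from h import *
togo(st(-.145,-.0013),.028,YAW)
E
```

```text
t 11.03 tcp [0.4606 0.001  0.0292] stand xy mm -150.06000103387527 2.1715768566637244 togo cm [-0.5043 -0.3499  0.1187] rot [ 0.0002 -0.0011  0.0054] F [-1.2338  0.7735 -1.8298] w 0.049494542532876044
```

Emit:
drive_tool --commands '[[[-0.5,-0.35,0],[0,0,0.005],0.4],[[0,0,0.1],[0,0,0],0.4],[[0,0,0],[0,0,0],0.4]]'

```text
time_s: 11.4
tool_pos: [0.4643, -0.0037, 0.0291]
tcp_rot: [[-0.985, 0.173, -0.0], [0.173, 0.985, 0.0], [0.0, 0.0, -1.0]]
wrist_force: [-0.1, 0.3, -1.7]
width: 0.0491
finger_force: 42.3
```

```bash
python3 - <<'E'
from h import *
togo(st(-.145,-.0013),.028,YAW)
E
```

```text
t 11.4 tcp [ 0.4643 -0.0037  0.0291] stand xy mm -145.57830839952274 -1.7904686243440084 togo cm [-0.0578  0.0491  0.1126] rot [ 0.0002 -0.0002 -0.0008] F [-0.0994  0.2727 -1.6676] w 0.049145649705778394
```

Emit:
drive_tool --commands '[[[0,0.03,0.15],[0,0,0],0.4],[[0,0,0],[0,0,0],0.4]]'

```text
time_s: 11.65
tool_pos: [0.4647, -0.0035, 0.0279]
tcp_rot: [[-0.985, 0.173, 0.0], [0.173, 0.985, -0.0], [-0.0, -0.0, -1.0]]
wrist_force: [0.6, -0.4, -0.2]
width: 0.0492
finger_force: 42.5
```

Emit:
drive_tool --commands '[[[0,0,0.1],[0,0,0],0.4],[[0,0,0],[0,0,0],0.4]]'

```text
time_s: 11.9
tool_pos: [0.4649, -0.0035, 0.0278]
tcp_rot: [[-0.985, 0.173, 0.0], [0.173, 0.985, -0.0], [-0.0, -0.0, -1.0]]
wrist_force: [-4.7, 1.4, 9.7]
width: 0.0491
finger_force: 43.9
```

The blank is down on the base. I'll release, rise, back off, and shut the fingers to push its end.

Emit:
drive_tool --commands '[[[0,0,-0.15],[0,0,0],0.4],[[0,0,0],[0,0,0],0.9],[[0,0,0],[0,0,0],0.9],[[0,0,-4],[0,0,0],0.9],[[0,0,-3],[0,0,0],0.9]]'

```text
time_s: 12.52
tool_pos: [0.4648, -0.0036, 0.0995]
tcp_rot: [[-0.985, 0.173, 0.0], [0.173, 0.985, -0.0], [-0.0, 0.0, -1.0]]
wrist_force: [-0.2, -0.2, -0.2]
width: 0.0769
finger_force: 0.0
```

Emit:
drive_tool --commands '[[[3.5,0,0],[0,0,0],0],[[3.5,0,0],[0,0,0],0],[[0,0,0],[0,0,0],0],[[0,0,3.5],[0,0,0],0],[[0,0,3],[0,0,0],0]]' --grip_force 30

```text
time_s: 13.15
tool_pos: [0.3966, 0.0083, 0.0326]
tcp_rot: [[-0.985, 0.173, 0.001], [0.173, 0.985, -0.0], [-0.001, -0.0, -1.0]]
wrist_force: [-0.5, -0.1, 0.5]
width: -0.0001
finger_force: 0.0
```

```bash
python3 - <<'E'
from h import *
togo(st(-.19,-.0013),.032,YAW)
t=cam('top');save(t,'top6.png',(255,165,355,285),5)
E
```

```text
t 13.15 tcp [0.3966 0.0083 0.0326] stand xy mm -214.33419824862483 -1.5870501593496562 togo cm [-2.4333  0.031   0.0665] rot [-0.0001  0.0014 -0.0009] F [-0.5482 -0.1445  0.5151] w -0.00010334133294868323
```

Push in, with steps shrinking, watching the force.

Emit:
drive_tool --commands '[[[-1.2,0.03,0],[0,0,0],0],[[-0.8,0,0],[0,0,0],0],[[-0.3,0,0],[0,0,0],0],[[-0.3,0,0],[0,0,0],0]]'

```text
time_s: 13.7
tool_pos: [0.4213, 0.0045, 0.0335]
tcp_rot: [[-0.985, 0.173, -0.001], [0.173, 0.985, 0.0], [0.001, 0.0, -1.0]]
wrist_force: [-2.2, 0.9, 2.2]
width: 0.0001
finger_force: 1.4
```

Emit:
drive_tool --commands '[[[-0.3,0,0],[0,0,0],0],[[0,0,0],[0,0,0],0]]'

```text
time_s: 13.95
tool_pos: [0.4245, 0.0039, 0.0333]
tcp_rot: [[-0.985, 0.173, 0.0], [0.173, 0.985, 0.0], [-0.0, 0.0, -1.0]]
wrist_force: [-1.9, -0.2, 0.4]
width: 0.0
finger_force: 0.7
```

Emit:
drive_tool --commands '[[[-0.15,0,0],[0,0,0],0],[[-0.15,0,0],[0,0,0],0]]'

```text
time_s: 14.2
tool_pos: [0.4246, 0.0039, 0.0332]
tcp_rot: [[-0.985, 0.173, -0.006], [0.173, 0.985, 0.001], [0.006, -0.0, -1.0]]
wrist_force: [-24.7, 3.3, 21.5]
width: 0.0002
finger_force: 12.4
```

Contact at 25 N: the end is home against the backstop. I'll back off, rise, and look at both views in one montage.

Emit:
drive_tool --commands '[[[0.6,0,0],[0,0,0],0],[[3,0,-2],[0,0,0],0.5],[[0,0,-6],[0,0,0],0.9],[[0,5,-6],[0,0,0],0.9],[[0,6,-6],[0,0,0],0.9]]'

```text
time_s: 14.82
tool_pos: [0.4071, 0.0931, 0.2077]
tcp_rot: [[-0.985, 0.175, 0.003], [0.175, 0.985, -0.0], [-0.003, 0.0, -1.0]]
wrist_force: [1.6, -0.0, -0.4]
width: 0.0726
finger_force: 0.0
```

Emit:
drive_tool --commands '[[[0,6,-4],[0,0,0],0.9],[[0,0,0],[0,0,0],0.9]]'

```text
time_s: 15.08
tool_pos: [0.4168, 0.1465, 0.243]
tcp_rot: [[-0.986, 0.168, 0.005], [0.168, 0.986, 0.001], [-0.005, 0.002, -1.0]]
wrist_force: [0.2, -0.7, -0.0]
width: 0.0767
finger_force: 0.0
```

```bash
python3 - <<'E'
from h import *
togo(st(0,0),.3)
a=cam('top');b=cam('scene')
A=cv2.resize(a['pixels'][170:290,270:350],None,fx=5,fy=5,interpolation=cv2.INTER_CUBIC)
B=cv2.resize(b['pixels'][150:250,275:355],None,fx=5,fy=6,interpolation=cv2.INTER_CUBIC)
print(A.shape,B.shape)
cv2.imwrite('pics/m7.png',np.hstack([A,B])[:,:,::-1])
E
```

```text
t 15.07 tcp [0.4168 0.1465 0.243 ] stand xy mm -218.2505213458754 138.02513739057164 togo cm [-21.7984 -13.8782  -5.6217] rot [0.0018 0.0049 0.0039] F [ 0.2369 -0.745  -0.0082] w 0.07668257479138954
(600, 400, 3) (600, 400, 3)
```

View pics/m7.png

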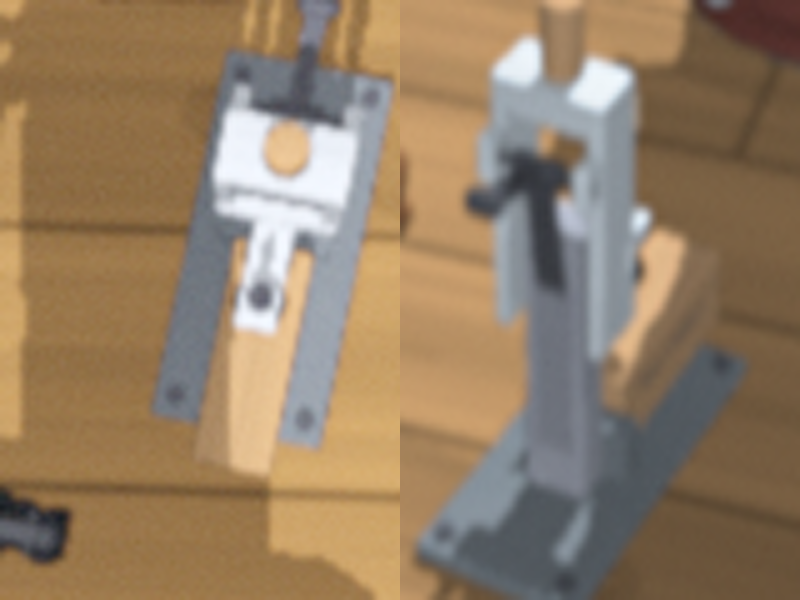

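Montage: the blank lies in line under the arm. Its outer corners are at top (197,458) and (268,475), with edges running to (232,240) and (308,250). The tail is at top (318,10) and scene (480,200). I'll compute these.

```bash
python3 - <<'E'
from h import *
a=cam('top');b=cam('scene')
T=lambda p:(np.array(p,float)+.5)/5+[270,170]-.5
S=lambda p:(np.array(p,float)+.5)/[5,6]+[275,150]-.5
def s(P):
    d=P[:,:2]-O; return np.c_[d@EX,d@EY]*1e3
print("blank",s(plane(a,T([(197,458),(268,475),(232,240),(308,250)]),.058)))
print("base",s(plane(a,T([(228,50),(390,82),(153,412),(322,447)]),.01)))
k=tri(a,T([(318,10)]),b,S([(80,200)]));print(k,s(k))
E
```

```text
blank [[-172.6159   17.4943]
 [-174.0062  -27.0377]
 [ -37.5528   23.5677]
 [ -34.1969  -23.5465]]
base [[  85.7813   52.3517]
 [  86.3326  -53.8961]
 [-150.8704   51.8864]
 [-150.9659  -57.2822]]
[[ 0.6892 -0.0443  0.2276  0.0025]] [[82.9426 -3.0917]]
```

```bash
cat > e.py <<'E'
from h import *
a=cam('top')
def s(P):
    d=P[:,:2]-O; return np.c_[d@EX,d@EY]*1e3
hsv=cv2.cvtColor(cv2.GaussianBlur(a['pixels'],(3,3),0),cv2.COLOR_RGB2HSV)[:,:,1].astype(float)
E={k:[] for k in('bl','kl','kr','br')}
zs={'bl':.01,'kl':.058,'kr':.058,'br':.01}
for x in np.arange(-.146,-.095,.004):
    for k,y0 in(('bl',.055),('kl',.024),('kr',-.026),('br',-.057)):
        ys=np.arange(-.014,.0141,.0005)+y0
        P=[np.r_[st(x,y),zs[k]] for y in ys]
        uv=proj(a,P).astype(np.float32)
        v=cv2.remap(hsv,uv[:,:1],uv[:,1:],cv2.INTER_CUBIC).ravel()
        g=np.abs(np.gradient(cv2.GaussianBlur(v[:,None],(1,9),0).ravel()));g[:3]=g[-3:]=0
        i=g.argmax(); E[k].append((x*1e3,ys[i]*1e3))
f={}
for k,v in E.items():
    v=np.array(v); m=np.abs(v[:,1]-np.median(v[:,1]))<4
    p=np.polyfit(v[m,0]+120,v[m,1],1); f[k]=p; print(k,m.sum(),"slope",p[0],"y@-120",p[1])
print("base mid",(f['bl'][1]+f['br'][1])/2,"blank mid",(f['kl'][1]+f['kr'][1])/2,"width",f['kl'][1]-f['kr'][1])
E
python3 e.py
```

```text
bl 13 slope -0.0075549450549446204 y@-120 53.52335164835165
kl 13 slope 2.15352223694248e-16 y@-120 21.538461538461544
kr 13 slope 0.0020604395604393484 y@-120 -27.957417582417566
br 13 slope -0.014423076923077469 y@-120 -56.29807692307689
base mid -1.3873626373626209 blank mid -3.2094780219780112 width 49.49587912087911
```

The blank is square (about 0.01 rad) and centred within about 2 mm. Now over the tail.

Emit:
drive_tool --commands '[[[0,0,-5],[0,0,0.004],0.6],[[-2,-1,-5],[0,0,0],0.6],[[-4.7,-2.2,0],[0,0,0],0.6],[[-4.7,-2.2,0],[0,0,0],0.6],[[-4.7,-2.2,0],[0,0,0],0.6]]'

```text
time_s: 15.95
tool_pos: [0.5614, 0.0379, 0.3396]
tcp_rot: [[-0.984, 0.179, -0.0], [0.179, 0.984, 0.0], [0.0, 0.0, -1.0]]
wrist_force: [0.1, 0.1, 1.4]
width: 0.051
finger_force: 0.0
```

Emit:
drive_tool --commands '[[[-4.7,-2.2,0],[0,0,0],0.6],[[-4.7,-2.2,0],[0,0,0],0.6],[[-4.7,-2.2,0],[0,0,0],0.6],[[0,0,0],[0,0,0],0.6],[[0,0,0],[0,0,0],0.6]]'

```text
time_s: 16.58
tool_pos: [0.687, -0.0505, 0.3394]
tcp_rot: [[-0.984, 0.179, -0.002], [0.179, 0.984, 0.001], [0.002, 0.0, -1.0]]
wrist_force: [-0.7, 0.1, -0.8]
width: 0.0514
finger_force: 0.0
```

```bash
python3 - <<'E'
from h import *
togo(st(.085,-.002),.209)
E
```

```text
t 16.57 tcp [ 0.687  -0.0505  0.3394] stand xy mm 81.91098945246308 -9.59120118604734 togo cm [-0.3259  0.7571 13.0349] rot [ 0.0003 -0.0017 -0.0065] F [-0.6636  0.0932 -0.8092] w 0.051373848223955354
```

Emit:
drive_tool --commands '[[[-0.3,0.75,3],[0,0,-0.006],0.6],[[0,0,3],[0,0,0],0.6],[[0,0,3],[0,0,0],0.6],[[0,0,2.5],[0,0,0],0.6],[[0,0,0],[0,0,0],0.6]]'

```text
time_s: 17.2
tool_pos: [0.69, -0.0419, 0.2249]
tcp_rot: [[-0.985, 0.171, -0.002], [0.171, 0.985, 0.001], [0.002, 0.0, -1.0]]
wrist_force: [0.5, -0.2, -0.0]
width: 0.0511
finger_force: 0.0
```

```bash
python3 - <<'E'
from h import *
togo(st(.085,-.002),.209)
E
```

```text
t 17.2 tcp [ 0.69   -0.0419  0.2249] stand xy mm 83.29288888118853 -0.5313587405994523 togo cm [-0.1731 -0.1476  1.5881] rot [ 0.0003 -0.0016  0.0016] F [ 0.5009 -0.1534 -0.0399] w 0.051091865550758564
```

Emit:
drive_tool --commands '[[[-0.1,-0.1,1.6],[0,0,0.002],0.6],[[0,0,0],[0,0,0],0.35],[[0,0,0],[0,0,0],0.15],[[0,0,0],[0,0,0],0.1],[[0,0,0],[0,0,0],0.1]]' --grip_force 45

```text
time_s: 17.82
tool_pos: [0.6929, -0.0423, 0.2098]
tcp_rot: [[-0.985, 0.172, 0.001], [0.172, 0.985, 0.002], [-0.0, 0.002, -1.0]]
wrist_force: [0.3, 7.6, -0.5]
width: 0.0207
finger_force: 43.9
```

```bash
python3 - <<'E'
from h import *
togo(st(.085,-.002),.209)
E
```

```text
t 17.82 tcp [ 0.6929 -0.0423  0.2098] stand xy mm 86.29934682297642 -0.41133313950766065 togo cm [ 0.13   -0.159   0.0787] rot [0.0025 0.0004 0.0005] F [ 0.2848  7.5918 -0.5344] w 0.020671777722498525
```

Emit:
drive_tool --commands '[[[0,0.1,-0.1],[0,0,0],0.1],[[0,0,-0.1],[0,0,0],0.1],[[0,0,0],[0,0,0],0.1]]'

```text
time_s: 18.2
tool_pos: [0.6927, -0.0421, 0.2109]
tcp_rot: [[-0.985, 0.172, -0.001], [0.172, 0.985, 0.001], [0.001, 0.001, -1.0]]
wrist_force: [-0.1, 5.2, -6.0]
width: 0.0211
finger_force: 44.2
```

Emit:
drive_tool --commands '[[[0,0,-0.15],[0,0,0],0.1],[[0,0,0],[0,0,0],0.1]]'

```text
time_s: 18.45
tool_pos: [0.6917, -0.0419, 0.2117]
tcp_rot: [[-0.985, 0.172, -0.003], [0.172, 0.985, 0.002], [0.003, 0.001, -1.0]]
wrist_force: [-4.1, 5.6, -7.2]
width: 0.0207
finger_force: 44.3
```

Emit:
drive_tool --commands '[[[0,0,-0.1],[0,0,0],0.1],[[0,0,0],[0,0,0],0.1]]'

```text
time_s: 18.7
tool_pos: [0.6917, -0.0419, 0.2122]
tcp_rot: [[-0.985, 0.173, -0.004], [0.173, 0.985, 0.002], [0.004, 0.001, -1.0]]
wrist_force: [-2.8, 5.6, -8.0]
width: 0.021
finger_force: 44.3
```

Emit:
drive_tool --commands '[[[0,0,-0.1],[0,0,0],0.1],[[0,0,0],[0,0,0],0.1]]'

```text
time_s: 18.95
tool_pos: [0.6917, -0.042, 0.2132]
tcp_rot: [[-0.985, 0.173, -0.004], [0.173, 0.985, 0.002], [0.004, 0.001, -1.0]]
wrist_force: [-3.0, 5.6, -8.3]
width: 0.0207
finger_force: 44.3
```

Emit:
drive_tool --commands '[[[0,0,-0.1],[0,0,0],0.1],[[0,0,0],[0,0,0],0.1]]'

```text
time_s: 19.2
tool_pos: [0.6917, -0.0419, 0.2142]
tcp_rot: [[-0.985, 0.173, -0.004], [0.173, 0.985, 0.002], [0.004, 0.001, -1.0]]
wrist_force: [-4.0, 5.5, -9.2]
width: 0.0208
finger_force: 44.3
```

Emit:
drive_tool --commands '[[[0,0,-0.1],[0,0,0],0.1],[[0,0,0],[0,0,0],0.1]]'

```text
time_s: 19.45
tool_pos: [0.6917, -0.0419, 0.2152]
tcp_rot: [[-0.985, 0.173, -0.004], [0.173, 0.985, 0.002], [0.004, 0.001, -1.0]]
wrist_force: [-2.8, 5.4, -8.2]
width: 0.021
finger_force: 44.3
```

```bash
python3 - <<'E'
from h import *
togo(st(.085,-.002),.215)
E
```

```text
t 19.45 tcp [ 0.6917 -0.0419  0.2152] stand xy mm 84.98878200713585 -0.314259125040288 togo cm [-0.0013 -0.1686  0.0216] rot [ 0.0012 -0.0039 -0.0004] F [-2.836   5.4421 -8.2443] w 0.02100917047684221
```

The rail hangs on the raised tail (8.3 N). Lowering gently.

Emit:
drive_tool --commands '[[[0,0,0.1],[0,0,0],0.1],[[0,0,0.1],[0,0,0],0.1],[[0,0,0.1],[0,0,0],0.1],[[0,0,0.1],[0,0,0],0.1]]'

```text
time_s: 19.95
tool_pos: [0.6917, -0.0419, 0.2114]
tcp_rot: [[-0.985, 0.172, -0.003], [0.172, 0.985, 0.002], [0.004, 0.001, -1.0]]
wrist_force: [-2.7, 5.3, -7.2]
width: 0.0209
finger_force: 44.3
```

Emit:
drive_tool --commands '[[[0,0,0.1],[0,0,0],0.1],[[0,0,0.1],[0,0,0],0.1]]'

```text
time_s: 20.2
tool_pos: [0.6917, -0.0419, 0.2094]
tcp_rot: [[-0.985, 0.172, -0.003], [0.172, 0.985, 0.002], [0.004, 0.001, -1.0]]
wrist_force: [-3.7, 6.2, -6.6]
width: 0.0207
finger_force: 44.3
```

Emit:
drive_tool --commands '[[[0,0,0.1],[0,0,0],0.1],[[0,0,0.1],[0,0,0],0.1],[[0,0,0.1],[0,0,0],0.1]]'

```text
time_s: 20.58
tool_pos: [0.6917, -0.042, 0.2064]
tcp_rot: [[-0.985, 0.173, -0.003], [0.173, 0.985, 0.002], [0.004, 0.001, -1.0]]
wrist_force: [-3.1, 5.8, -7.2]
width: 0.0205
finger_force: 44.3
```

Emit:
drive_tool --commands '[[[0,0,0.1],[0,0,0],0.1]]'

```text
time_s: 20.7
tool_pos: [0.6917, -0.042, 0.2055]
tcp_rot: [[-0.985, 0.172, -0.003], [0.172, 0.985, 0.002], [0.004, 0.001, -1.0]]
wrist_force: [-3.2, 6.0, -7.6]
width: 0.0207
finger_force: 44.3
```

Emit:
drive_tool --commands '[[[0,0,0.1],[0,0,0],0.1],[[0,0,0.1],[0,0,0],0.1],[[0,0,0.1],[0,0,0],0.1]]'

```text
time_s: 21.08
tool_pos: [0.6917, -0.042, 0.2024]
tcp_rot: [[-0.985, 0.173, -0.003], [0.173, 0.985, 0.002], [0.004, 0.001, -1.0]]
wrist_force: [-3.4, 6.0, -7.4]
width: 0.0205
finger_force: 44.3
```

```bash
python3 - <<'E'
from h import *
# dark foot above blank: scan the scene image at foot's +y edge column vs height
s=cam('scene'); p=s['pixels']
for dy in(.012,.016,.019):
  print(dy,[ (z,tuple(int(c) for c in p[int(round(v)),int(round(u))])) for z in range(56,112,4) for u,v in proj(s,[np.r_[st(-.072,dy-.0015),z/1e3]])])
E
```

```text
0.012 [(56, (137, 123, 109)), (60, (139, 138, 137)), (64, (139, 140, 141)), (68, (141, 141, 142)), (72, (146, 144, 143)), (76, (147, 144, 143)), (80, (132, 133, 134)), (84, (114, 101, 91)), (88, (85, 77, 71)), (92, (88, 79, 70)), (96, (121, 105, 92)), (100, (159, 141, 126)), (104, (176, 163, 153)), (108, (168, 167, 166))]
0.016 [(56, (137, 111, 84)), (60, (136, 112, 86)), (64, (136, 114, 89)), (68, (138, 116, 92)), (72, (159, 132, 103)), (76, (194, 158, 122)), (80, (213, 173, 133)), (84, (197, 160, 122)), (88, (141, 113, 85)), (92, (151, 121, 91)), (96, (174, 140, 105)), (100, (200, 164, 128)), (104, (205, 173, 143)), (108, (186, 167, 151))]
0.019 [(56, (137, 111, 84)), (60, (136, 112, 86)), (64, (136, 114, 89)), (68, (138, 116, 92)), (72, (159, 132, 103)), (76, (194, 158, 122)), (80, (213, 173, 133)), (84, (228, 184, 140)), (88, (210, 169, 127)), (92, (201, 163, 122)), (96, (207, 167, 125)), (100, (220, 177, 133)), (104, (226, 186, 143)), (108, (214, 178, 144))]
```

The foot underside still appears to be about 20 mm above the wood. Continuing down.

Emit:
drive_tool --commands '[[[0,0,0.12],[0,0,0],0.1],[[0,0,0.12],[0,0,0],0.1],[[0,0,0.12],[0,0,0],0.1],[[0,0,0.12],[0,0,0],0.1],[[0,0,0.12],[0,0,0],0.1]]'

```text
time_s: 21.75
tool_pos: [0.6917, -0.0419, 0.1964]
tcp_rot: [[-0.985, 0.173, -0.003], [0.173, 0.985, 0.002], [0.003, 0.001, -1.0]]
wrist_force: [-3.6, 5.8, -8.1]
width: 0.0209
finger_force: 44.3
```

Emit:
drive_tool --commands '[[[0,0,0.1],[0,0,0],0.1],[[0,0,0.1],[0,0,0],0.1],[[0,0,0.1],[0,0,0],0.1]]'

```text
time_s: 22.12
tool_pos: [0.6917, -0.042, 0.1934]
tcp_rot: [[-0.985, 0.173, -0.003], [0.173, 0.985, 0.002], [0.004, 0.001, -1.0]]
wrist_force: [-3.0, 5.5, -8.3]
width: 0.0203
finger_force: 44.3
```

Emit:
drive_tool --commands '[[[0,0,0.1],[0,0,0],0.1],[[0,0,0.1],[0,0,0],0.1],[[0,0,0.1],[0,0,0],0.1]]'

```text
time_s: 22.5
tool_pos: [0.6917, -0.0419, 0.1904]
tcp_rot: [[-0.985, 0.172, -0.003], [0.172, 0.985, 0.002], [0.003, 0.001, -1.0]]
wrist_force: [-3.0, 6.7, -7.3]
width: 0.0206
finger_force: 44.3
```

```bash
python3 - <<'E'
from h import *
s=cam('scene'); p=s['pixels']
for dy in(.012,.016):
  print(dy,[ (z,int(p[int(round(v)),int(round(u))].sum()//3)) for z in range(56,100,2) for u,v in proj(s,[np.r_[st(-.072,dy-.0015),z/1e3]])])
E
```

```text
0.012 [(56, 137), (58, 139), (60, 139), (62, 139), (64, 134), (66, 134), (68, 119), (70, 119), (72, 104), (74, 104), (76, 97), (78, 97), (80, 99), (82, 81), (84, 102), (86, 102), (88, 135), (90, 135), (92, 153), (94, 153), (96, 159), (98, 162)]
0.016 [(56, 113), (58, 114), (60, 114), (62, 113), (64, 113), (66, 108), (68, 108), (70, 104), (72, 104), (74, 109), (76, 109), (78, 116), (80, 116), (82, 124), (84, 124), (86, 141), (88, 162), (90, 162), (92, 173), (94, 173), (96, 170), (98, 170)]
```

Emit:
drive_tool --commands '[[[0,0,0.1],[0,0,0],0.1],[[0,0,0.1],[0,0,0],0.1]]'

```text
time_s: 22.8
tool_pos: [0.6917, -0.042, 0.1885]
tcp_rot: [[-0.985, 0.173, -0.003], [0.173, 0.985, 0.002], [0.003, 0.001, -1.0]]
wrist_force: [-2.8, 4.6, -6.8]
width: 0.0205
finger_force: 44.3
```

Emit:
drive_tool --commands '[[[0,0,0.08],[0,0,0],0.1],[[0,0,0.08],[0,0,0],0.1]]'

```text
time_s: 23.05
tool_pos: [0.6917, -0.042, 0.1868]
tcp_rot: [[-0.985, 0.173, -0.003], [0.173, 0.985, 0.002], [0.004, 0.001, -1.0]]
wrist_force: [-2.5, 6.4, -8.0]
width: 0.0205
finger_force: 44.3
```

Emit:
drive_tool --commands '[[[0,0,0.1],[0,0,0],0.1],[[0,0,0.1],[0,0,0],0.1]]'

```text
time_s: 23.3
tool_pos: [0.6917, -0.0419, 0.1848]
tcp_rot: [[-0.985, 0.172, -0.003], [0.172, 0.985, 0.002], [0.003, 0.001, -1.0]]
wrist_force: [-3.2, 5.2, -7.5]
width: 0.0204
finger_force: 44.3
```

Emit:
drive_tool --commands '[[[0,0,0.08],[0,0,0],0.1],[[0,0,0.08],[0,0,0],0.1]]'

```text
time_s: 23.55
tool_pos: [0.6917, -0.042, 0.1832]
tcp_rot: [[-0.985, 0.172, -0.003], [0.172, 0.985, 0.002], [0.003, 0.001, -1.0]]
wrist_force: [-2.7, 5.4, -8.2]
width: 0.0209
finger_force: 44.3
```

Emit:
drive_tool --commands '[[[0,0,0.08],[0,0,0],0.1],[[0,0,0.08],[0,0,0],0.1]]'

```text
time_s: 23.8
tool_pos: [0.6917, -0.042, 0.1816]
tcp_rot: [[-0.985, 0.173, -0.003], [0.173, 0.985, 0.002], [0.003, 0.001, -1.0]]
wrist_force: [-2.8, 5.8, -7.5]
width: 0.0211
finger_force: 44.3
```

Emit:
drive_tool --commands '[[[0,0,0.08],[0,0,0],0.1],[[0,0,0.08],[0,0,0],0.1]]'

```text
time_s: 24.05
tool_pos: [0.6917, -0.042, 0.18]
tcp_rot: [[-0.985, 0.173, -0.003], [0.173, 0.985, 0.002], [0.003, 0.001, -1.0]]
wrist_force: [-3.2, 5.8, -7.2]
width: 0.0205
finger_force: 44.3
```

Emit:
drive_tool --commands '[[[0,0,0.08],[0,0,0],0.1],[[0,0,0.08],[0,0,0],0.1]]'

```text
time_s: 24.3
tool_pos: [0.6917, -0.0419, 0.1785]
tcp_rot: [[-0.985, 0.172, -0.003], [0.172, 0.985, 0.002], [0.003, 0.001, -1.0]]
wrist_force: [-2.9, 5.7, -6.6]
width: 0.0203
finger_force: 44.3
```

Emit:
drive_tool --commands '[[[0,0,0.08],[0,0,0],0.1],[[0,0,0.08],[0,0,0],0.1]]'

```text
time_s: 24.55
tool_pos: [0.6919, -0.042, 0.1774]
tcp_rot: [[-0.985, 0.173, -0.002], [0.172, 0.985, 0.002], [0.003, 0.001, -1.0]]
wrist_force: [-3.3, 6.0, -4.5]
width: 0.0208
finger_force: 44.5
```

Emit:
drive_tool --commands '[[[0,0,0.06],[0,0,0],0.1],[[0,0,0],[0,0,0],0.1]]'

```text
time_s: 24.8
tool_pos: [0.692, -0.042, 0.177]
tcp_rot: [[-0.985, 0.173, -0.002], [0.173, 0.985, 0.001], [0.002, 0.001, -1.0]]
wrist_force: [-2.6, 5.8, -3.9]
width: 0.0204
finger_force: 44.5
```

Emit:
drive_tool --commands '[[[0,0,0.06],[0,0,0],0.1],[[0,0,0],[0,0,0],0.1]]'

```text
time_s: 25.05
tool_pos: [0.6922, -0.042, 0.1765]
tcp_rot: [[-0.985, 0.172, -0.002], [0.172, 0.985, 0.001], [0.002, 0.001, -1.0]]
wrist_force: [-2.1, 5.3, -4.4]
width: 0.0209
finger_force: 44.5
```

The load has left the hand: only the spring force of about 4 N remains, so the foot is on the wood. I'll ease the tail down and release.

Emit:
drive_tool --commands '[[[0,0,0.08],[0,0,0],0.1],[[0,0,0.08],[0,0,0],0.1],[[0,0,0],[0,0,0],0.1]]'

```text
time_s: 25.42
tool_pos: [0.6925, -0.0421, 0.1754]
tcp_rot: [[-0.985, 0.173, -0.001], [0.173, 0.985, 0.001], [0.001, 0.001, -1.0]]
wrist_force: [-0.8, 6.4, -2.4]
width: 0.0208
finger_force: 44.7
```

Emit:
drive_tool --commands '[[[0,0,0.05],[0,0,0],0.1],[[0,0,0],[0,0,0],0.1]]'

```text
time_s: 25.68
tool_pos: [0.6926, -0.0421, 0.1753]
tcp_rot: [[-0.985, 0.172, -0.0], [0.172, 0.985, 0.001], [0.0, 0.001, -1.0]]
wrist_force: [-2.7, 5.0, -0.4]
width: 0.021
finger_force: 44.8
```

Emit:
drive_tool --commands '[[[0,0,0],[0,0,0],0.35],[[0,0,0],[0,0,0],0.6],[[0,0,0],[0,0,0],0.6],[[0,0,-2],[0,0,0],0.6],[[0,0,-4],[0,0,0],0.6]]'

```text
time_s: 26.3
tool_pos: [0.6919, -0.0428, 0.2336]
tcp_rot: [[-0.985, 0.173, -0.003], [0.173, 0.985, 0.001], [0.003, 0.0, -1.0]]
wrist_force: [-0.2, 0.0, -0.0]
width: 0.0509
finger_force: 0.0
```

Emit:
drive_tool --commands '[[[0,0,-5],[0,0,0],0.6],[[0,0,-5],[0,0,0],0.6],[[0,5,0],[0,0,0],0.6],[[0,6,0],[0,0,0],0.6],[[0,6,0],[0,0,0],0.6]]'

```text
time_s: 26.92
tool_pos: [0.7225, 0.1258, 0.3353]
tcp_rot: [[-0.985, 0.174, 0.001], [0.174, 0.985, -0.0], [-0.001, -0.0, -1.0]]
wrist_force: [0.5, -0.1, 0.2]
width: 0.0513
finger_force: 0.0
```

Emit:
drive_tool --commands '[[[2,6,0],[0,0,0],0.6],[[2,6,0],[0,0,0],0.6],[[0,0,0],[0,0,0],0.6]]'

```text
time_s: 27.3
tool_pos: [0.7015, 0.253, 0.3316]
tcp_rot: [[-0.986, 0.167, -0.005], [0.168, 0.986, -0.0], [0.005, -0.001, -1.0]]
wrist_force: [0.5, 0.2, 0.2]
width: 0.0514
finger_force: 0.0
```

```bash
sed -n 1,200p e.py > e2.py; cat >> e2.py <<'E'
togo(st(0,0),.3)
b=cam('scene')
# knob top: tan blob in top view near axis; gives x,y consistency for height .24+r
for r in(10,15,20,25,30): 
    u,v=proj(b,[np.r_[st(-.0024,-.0013),.240+r/1e3]])[0]; print(r,[int(c) for c in b['pixels'][int(round(v))-1,int(round(u))]],end=' ')
E
python3 e2.py
```

```text
bl 13 slope 0.003434065934066309 y@-120 53.69917582417582
kl 13 slope 0.000686813186813298 y@-120 21.578296703296708
kr 13 slope 0.0020604395604393484 y@-120 -27.957417582417566
br 13 slope -0.01442307692307724 y@-120 -56.221153846153825
base mid -1.2609890109890038 blank mid -3.189560439560429 width 49.53571428571428
t 27.35 tcp [0.7028 0.2505 0.3332] stand xy mm 45.63751906843178 289.6845364744819 togo cm [  4.6288 -28.9543   3.3509] rot [-0.0009 -0.0019  0.0025] F [ 0.6627 -1.1238  0.828 ] w 0.05114631498390578
10 [230, 191, 146] 15 [232, 194, 147] 20 [214, 171, 127] 25 [194, 152, 105] 30 [196, 154, 106]
```

```bash
python3 -c "
from station import *
print(job_done())"
```

```text
the job is handed in; nothing more can be done
None
```

The blank is under the hold-down's foot with its end against the backstop, and the job is handed in at 27 s of the 72 s allowed. By camera it sits about 2 mm off centre and within about 1° of square; foot contact was judged by force, since the rail's weight left the hand.

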